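Index the record-care tidy and park the brush

ROBOT

A 6-joint arm with a two-finger parallel gripper is mounted at the origin on the work surface. World frame = base frame: x ahead of the robot, y to its left, z up, the work surface at z = 0. Lengths are in mm, angles in rad, forces in N, time in s.
With the tool pointing down it reaches from about 275 to 750 mm from the base axis. Payload 10.2 kg.
Tool frame: the origin (TCP) lies between the finger pads; the fingertips stand 8 mm ahead of it and the grasp point (between the pads) lies 11 mm behind it; z points along the fingers, y is the line along which they close (so a half turn about z gives the same grasp; the last joint's range is limited). The gripper opens to 85 mm and grips with 20 to 120 N. Pads are 22 mm wide; open, the fingers measure 114 mm over their backs; the gripper's body (76 mm by 85 mm) begins 54 mm behind the grasp point. The pads swing forward as they close: fully open they stand 13 mm farther back than shut.
Start: joints at [0.979, 0.313, 1.498, -0, 1.331, -0.223], TCP at [189.274, 489.701, 239.294] pointing down, gripper open.
Joint ranges: [-2.94, 2.94], [-0.97, 2.17], [0.19, 2.56], [-1.23, 4.37], [0.02, 3.11], [-2.88, 2.88]. Speed limits (rad/s): [2.39, 2.39, 3.01, 3.14, 3.14, 3.14].

INTERFACE

Orientations are given as a unit quaternion [w, x, y, z].
In Python, from rig import * gives the robot as it stands.
- The arm moves only by the shell command python3 -m handwheel 'ROWS' [FORCE]. ROWS is JSON, a list that holds one entry, the list of rows, each a list of 7 numbers: the shift along the world's x, y, z in mm, then the turn, a rotation vector about the world's x, y, z in degrees, then the opening, from -1 (shut) to 1 (fully open). A call has 1 to 8 rows; each row shifts and turns the commanded pose from where the row before left it; what a row does not reach is not made up. A row lasts 1/8 s, in which the tool goes at most 62.5 mm and 10.7 degrees, less where a joint would pass 70% of its speed; a pose out of reach is approached as far as the arm can. A call is refused whole if a number of a shift passes 62.5 or a number of a turn 10.7, either way. A call with a gripper value outside its range is refused whole. The fingers move at their own pace and stop on an object; FORCE is the grip in N (left out, the last holds). Time passes only in rows, so rows that do not move let the fingers close. It gives the time, the measured TCP pose, the force, the opening and the grip force at its end, in the units of the state.
- sense(): the state, without advancing time (a new reading comes with each control period).
- capture(name): name is "scene" or "top" or "wrist"; returns a dict with "image" (400x640x3 uint8, red, green, blue), "fx", "fy", "cx", "cy" (pixels), "dist_coeffs" ([k1, k2, p1, p2, k3] as OpenCV has them; the pictures are not rectified), "rvec" (rotation vector, rad) and "tvec" (3), from world to camera coordinates, as OpenCV has them; the wrist camera has in their place "hand_eye" (4x4, takes a point from camera to tool coordinates, whose origin is the TCP and whose axes are the flange's). Camera axes: x right, y down, z forward; pixel columns grow to the right and rows downward; lengths in mm; the calibration is good to about 2 mm. A picture is of the moment at which its call begins: read the wrist's pose just before it. There is no depth.
- finish_job(): hands the job in; it is judged then, once.
The state is a dict: "time_s": time; "joints": joint angles; "dq": joint speeds; "tau": joint torques, N m; "eef_pos": TCP position; "ee_rot": TCP orientation; "force": force on the tool from outside, world axes, zero at the start; "wrist_torque": the same for the moment, N m; "grip_width": opening from 0.0 (shut) to 1.0 (fully open); "grip_force": force on a finger pad.
Only numpy, scipy, OpenCV 4.12 (cv2) and the standard library are available. Lean on these libraries where they do the work, as an engineer would, in place of code of your own. Each camera call takes 0.05 s, during which the arm holds its last target. There are 200 camera calls.

TASK

On the round black record-care tidy, lift the red sprung plunger, swing the turning head round to the stop beside the yellow 45 adapter and let the plunger drop fully home there. Then move the wooden record brush from its black rest into the white-walled channel on the head: felt down, lengthways, centred, and lowered right to the floor in the fingers, not dropped. The channel's walls stand higher than the brush, so it can only go in held by its ends; leave the steel cup and the amber bottle alone.

Things in the scene. Friction and masses are not known exactly. Their poses are not given: they have to be found in the camera images.
- stand: fixed round black base, 226 mm across, with a grey index ring (radii 80-110 mm, top at z 30 mm) cut by three 12 mm slots, the stops: in its -x direction and 60 degrees either side. Origin: on the turning axis at table level, z up; its yaw varies. Beyond each outer stop, 140 mm from the axis, a pad 16 mm high and 46 mm across holds a 45 adapter
- head (a joint): head angle about the upright axis, rad, anticlockwise from above positive: 0 at the middle stop (start), +-1.047 at the outer stops, limits 1.22. The plunger stands 95 mm from the axis in stand direction (-cos q, -sin q). The head is a black disc 140 mm across, top at z 44 mm, with a 30 mm wide ear over the ring that carries the plunger; it turns with about 1 N once the pin is free
- plunger (a joint): lift of the sprung plunger in the head's ear, m; 0 fully home, 0.016 at its upper end. Its 8 mm pin reaches 10 mm down into a slot, so it must be lifted 11 mm or more to turn the head; the spring pulls it down with 4 to 6 N. If it is released between stops it rides on the ring
- knob (a point): middle of the plunger's red knob, an upright cylinder 26 mm across and 32 mm tall (z 58 to 90 mm when home; this point at z 76 mm). A 14 mm stem, 14 mm long, is below it, then the ear
- bay (a point): centre of the channel's floor on the head, on the turning axis, z 44 mm; turns with the head: -x points to the plunger, y runs along the channel. Two white walls 36 mm high, 5 mm thick, 40 mm long stand 44 mm apart (inner faces at x = +-22 mm); its ends (+-y) are open and the head's flat top goes on to 70 mm from the axis
- yellow_adapter: yellow 45 adapter, fixed, a flat spoked ring 38 mm across, 4 mm thick, on the pad beside the stop that is wanted (45 mm outside the plunger's axis when the plunger is at that stop). Origin: centre of its underside
- grey_adapter: grey 45 adapter of the same shape, fixed, beside the other outer stop
- rest: fixed black brush rest: floor 100 x 70 x 6 mm, and two end cheeks 36 mm high above the floor and 44 mm wide, 66 mm apart, facing one another along its x axis; open along y. Origin: centre of its underside
- brush: loose record brush, a wooden block with a blue felt underside, 60 mm (its x) x 36 mm (its y) x 30 mm high, about 0.11 kg. Origin: centre of its underside. It starts on the rest's floor, 6 mm above the table, its ends between the cheeks, so that only its long sides can be gripped there
- coaster: fixed square bamboo coaster 100 x 100 x 6 mm, under the cup. Origin: centre of its underside
- cup: stainless steel drinking cup, 76 mm across, 95 mm tall, loose, to be left alone. Origin: centre of its underside
- cleaner: amber bottle of record cleaner, 44 mm across, 120 mm tall, loose, to be left alone. Origin: centre of its underside
Things that resemble listed ones, but are neither listed nor needed, are in the scene too. Several things have the shape of the brush; the one meant has the colours described above.

How it is judged (in metres and radians):
On the way, in this order (a step that is already met when the one before it is completed fails the run):
1. the plunger is lifted clear of its slot (value of joint plunger above 0.0095 m), for 0.1 s.
2. the head is at the stop beside the yellow adapter, the plunger fully home and released (value of joint plunger below 0.002 m and horizontal distance between knob and yellow_adapter below 0.055 m and contact force between the fingers and head below 0.1 N), for 0.2 s.
3. the brush is lowered between the channel's walls to its floor (within 5 mm) while still held in the fingers (x of brush in the frame of bay between -0.009 and 0.009 m and y of brush in the frame of bay between -0.012 and 0.012 m and angle between brush's own z axis and vertical below 0.1 rad and angle between the x axis of brush and the y axis of bay, either way round below 0.25 rad and z of brush in the frame of bay below 0.005 m and contact force between the fingers and brush above 0.5 N), for 0.1 s.
At the end, for the whole second after the job is handed in: Plunger home (2 mm) at the stop beside the yellow adapter (knob within 55 mm of it); brush at rest and released on the channel floor (3 mm), felt down (0.1 rad), lengthways (0.25 rad), centred within 12 mm along and 9 mm across; cup and bottle upright, moved under 20 mm (value of joint plunger below 0.002 m and horizontal distance between knob and yellow_adapter below 0.055 m and x of brush in the frame of bay between -0.009 and 0.009 m and y of brush in the frame of bay between -0.012 and 0.012 m and angle between each of brush, cup, cleaner's own z axis and vertical below 0.1 rad and angle between the x axis of brush and the y axis of bay, either way round below 0.25 rad and z of brush in the frame of bay below 0.003 m and linear speed of brush below 0.02 m/s and contact force between the fingers and brush below 0.1 N); the robot touches nothing.
It fails at once if the cup is shifted by more than 20 mm or tipped (distance of cup from where it was at the start of the episode above 0.02 m or angle between cup's own z axis and vertical above 0.3 rad).
It fails at once if the bottle is shifted by more than 20 mm or tipped (distance of cleaner from where it was at the start of the episode above 0.02 m or angle between cleaner's own z axis and vertical above 0.3 rad).
It also fails if it takes over 66 s, if anything falls off the work surface, if the arm or the gripper's body presses on something with over 40 N, if the wrist force passes 120 N, or if a joint passes its speed limit or range.

## Working session

There is one attempt and no reset: what is moved stays moved. The work goes in short steps, Python scripts to look and compute and a shell command to move; the robot and the scene stay as the last step left them, time stands still between calls to the robot, and variables do not carry over. Pictures are saved under pics/ and viewed, at most 13 in all, crops included, and the job is handed in when it is done.

```bash
mkdir -p pics; ls
python3 - <<'E'
from rig import *
import cv2,numpy as np
s=sense();print({k:np.round(v,3).tolist() for k,v in s.items()})
for n in("scene","top"):
    c=capture(n);cv2.imwrite(f"pics/{n}0.png",c["image"][:,:,::-1])
    print({k:np.round(v,4).tolist() for k,v in c.items() if k!="image"})
E
```

```text
pics
{'time_s': 0.0, 'joints': [0.979, 0.313, 1.498, 0.0, 1.331, -0.223], 'dq': [-0.0, -0.0, 0.002, -0.001, -0.001, 0.0], 'tau': [-0.0, -41.226, -25.974, -0.0, 0.004, 0.0], 'eef_pos': [189.124, 489.509, 238.729], 'ee_rot': [-0.0, 0.183, 0.983, -0.001], 'force': [-1.228, 0.44, -0.482], 'wrist_torque': [0.023, 0.003, -0.014], 'grip_force': 0.0, 'grip_width': 0.999}
{'fx': 387.4843, 'fy': 387.4843, 'cx': 321.7355, 'cy': 201.5759, 'dist_coeffs': [0.0267, 0.0, 0.0, 0.0, 0.0], 'rvec': [1.6448, 1.7776, -0.8542], 'tvec': [34.1687, -299.1607, 1372.5396]}
{'fx': 444.1395, 'fy': 444.1395, 'cx': 318.4991, 'cy': 205.0534, 'dist_coeffs': [-0.0382, 0.0, 0.0, 0.0, 0.0], 'rvec': [2.1048, -2.1108, 0.2192], 'tvec': [16.3332, 527.1083, 1047.6153]}
```

View pics/top0.png

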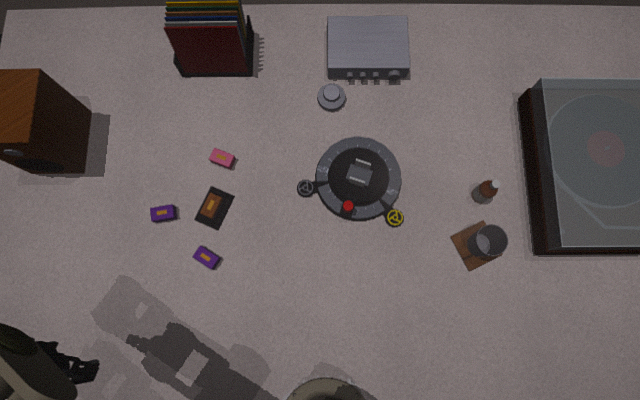

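View pics/scene0.png

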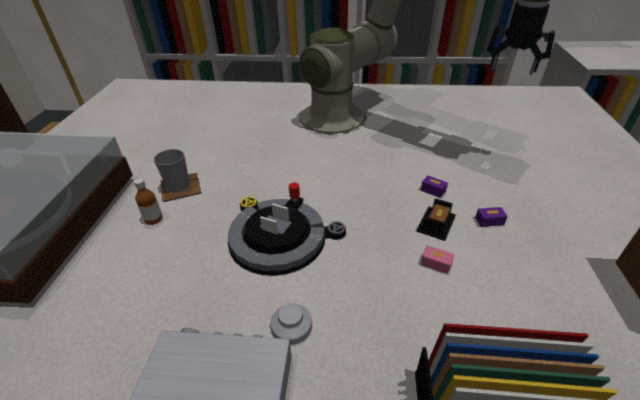

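The top view shows the stand at about (358,178), the red knob at (348,206), the yellow adapter at (395,217), the grey adapter at (306,188), the cup at (488,240) and the bottle at (487,190). Brush candidates are the wooden one in the black rest (211,206), pink (222,158), purple (163,213) and purple (206,257). By its colours and rest I choose (211,206), and I'll check it in a crop.

```bash
cat > h.py <<'E'
from rig import *
import cv2,numpy as np
from scipy.spatial.transform import Rotation as R
def cam(c,s=None):
    K=np.array([[c["fx"],0,c["cx"]],[0,c["fy"],c["cy"]],[0,0,1]]);D=np.array(c["dist_coeffs"])
    if "rvec" in c:
        Rw=cv2.Rodrigues(np.array(c["rvec"],float))[0].T;o=-Rw@np.array(c["tvec"]).ravel()
    else:
        q=s["ee_rot"];Rt=R.from_quat([q[1],q[2],q[3],q[0]]).as_matrix();H=np.array(c["hand_eye"])
        Rw=Rt@H[:3,:3];o=Rt@H[:3,3]+np.array(s["eef_pos"])
    return K,D,Rw,o
def px2w(c,uv,z,s=None):
    K,D,Rw,o=cam(c,s);p=cv2.undistortPoints(np.array(uv,float).reshape(-1,1,2),K,D)[:,0]
    d=np.c_[p,np.ones(len(p))]@Rw.T
    return o+d*((z-o[2])/d[:,2])[:,None]
def w2px(c,P,s=None):
    K,D,Rw,o=cam(c,s)
    return cv2.projectPoints(np.array(P,float).reshape(-1,1,3),cv2.Rodrigues(Rw.T)[0],-Rw.T@o,K,D)[0][:,0]
def blob(im,lo,hi,box=None):
    h=cv2.cvtColor(im,cv2.COLOR_RGB2HSV);m=cv2.inRange(h,np.array(lo),np.array(hi))
    if box: k=np.zeros_like(m);x0,y0,x1,y1=box;k[y0:y1,x0:x1]=1;m*=k
    return m
def cen(m): 
    y,x=np.nonzero(m);return np.array([x.mean(),y.mean()]),len(x)
E
python3 - <<'E'
from h import *
c=capture("top");im=c["image"]
print("cam",cam(c)[3])
y,_=cen(blob(im,(22,120,90),(35,255,255),(380,200,410,235)));print("yel",y,px2w(c,y,[20]))
r=blob(im,(0,150,80),(8,255,255),(330,190,365,225))|blob(im,(172,150,80),(180,255,255),(330,190,365,225));k,n=cen(r);print("red",k,n,px2w(c,k,[88]))
w=blob(im,(5,80,60),(22,255,255),(195,185,235,232));k,n=cen(w);print("wood",k,n,px2w(c,k,[36]),px2w(c,cv2.boxPoints(cv2.minAreaRect(cv2.findNonZero(w))),36))
for n,(u,v),z in(("stand",(358,178),30),("grey",(306,188),20),("rest",(214.5,208),6),("cup",(484,243),6),("bot",(483,196),0)): print(n,px2w(c,[u,v],z))
a=cv2.resize(im[140:275,145:235],(400,600),interpolation=cv2.INTER_CUBIC);b=cv2.resize(im[130:232,295:410],(400,355),interpolation=cv2.INTER_CUBIC)
o=np.zeros((600,800,3),np.uint8);o[:,:400]=a;o[:355,400:]=b;cv2.imwrite("pics/crop1.png",o[:,:,::-1])
E
```

```text
cam [ 295.29762155   10.29502047 1135.03353396]
yel [394.52755906 217.22834646] [[ 502.4347249  -179.11533496   20.        ]]
red [347.68965517 205.2183908 ] 87 [[519.63716207 -55.69283819  88.        ]]
wood [210.37419355 204.86129032] 310 [[532.8894982  289.53289633  36.        ]] [[512.9388582  317.01913435  36.        ]
 [568.10847664 292.74225924  36.        ]
 [552.76565138 262.26334795  36.        ]
 [497.93255904 286.75175395  36.        ]]
stand [[603.75280754 -87.11006427  30.        ]]
grey [[580.17800769  47.22396926  20.        ]]
rest [[530.97356457 285.93852531   6.        ]]
cup [[ 436.98730758 -408.91335426    6.        ]]
bot [[ 562.11728474 -418.43795645    0.        ]]
```

View pics/crop1.png

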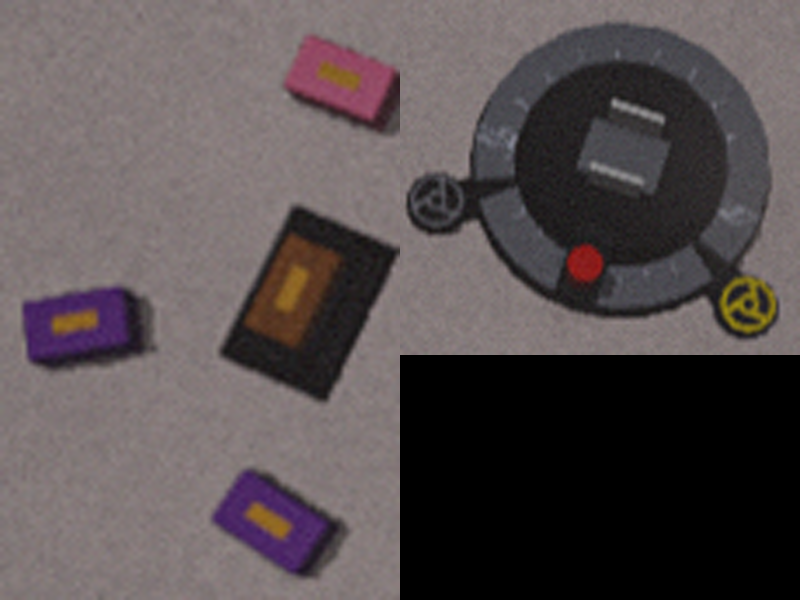

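The crop confirms the brown block with black rest at (290,290) is the brush; the pink and purple ones are decoys. Geometry checks out: the adapters are 239 mm apart (242 expected) and the knob is about 93 mm from the axis. The yellow stop is +60° from here. Next I go above the knob.

```bash
python3 -m handwheel '[[[33,-55,0,0,0,2,1],[33,-55,0,0,0,0,1],[33,-55,0,0,0,0,1],[33,-55,0,0,0,0,1],[33,-55,0,0,0,0,1],[33,-55,0,0,0,0,1],[33,-55,0,0,0,0,1],[33,-55,0,0,0,0,1]]]' && python3 -m handwheel '[[[33,-55,0,0,0,0,1],[32,-52,0,0,0,0,1],[0,0,0,0,0,0,1],[0,0,0,0,0,0,1]]]'
python3 - <<'E'
from h import *
s=sense();c=capture("wrist");print(s["eef_pos"],s["ee_rot"],s["joints"],cam(c,s)[3]);cv2.imwrite("pics/w1.png",c["image"][:,:,::-1])
for n,P in(("knobtop",(518,-57,90)),("axis",(606,-88,44)),("yel",(502,-179,20)),("grey",(580,47,20))):print(n,w2px(c,P,s))
E
```

```text
time_s: 1.15
eef_pos: [447.2, 58.9, 239.3]
ee_rot: [0.0, 0.166, 0.986, 0.0]
force: [0.6, 0.3, 0.4]
grip_width: 1.002
grip_force: 0.0
time_s: 1.65
eef_pos: [510.3, -44.2, 239.0]
ee_rot: [-0.0, 0.166, 0.986, 0.0]
force: [-0.3, 0.8, 0.5]
grip_width: 1.002
grip_force: 0.0
[510.29189789 -44.2067311  238.98627102] [-4.87366561e-04  1.66217446e-01  9.86088988e-01  1.78073755e-04] [-3.15573695e-01  2.85427144e-01  1.53543831e+00  2.14548377e-04
  1.32174392e+00 -1.55243796e+00] [441.38344853 -20.67597307 373.92330174]
knobtop [[309.32030437 192.74421948]]
axis [[310.84068891 260.80682742]]
yel [[204.98149966 196.16032332]]
grey [[415.95919873 195.92534128]]
```

View pics/w1.png

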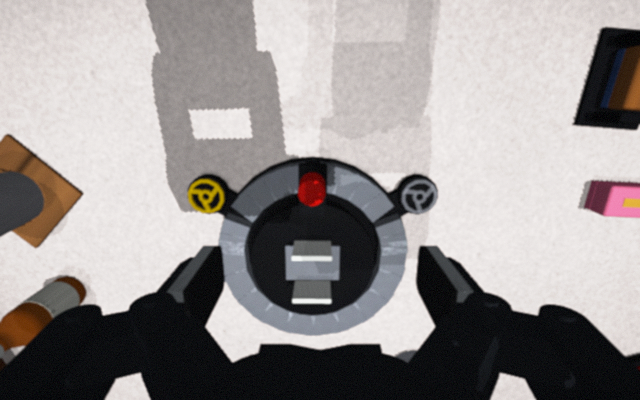

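The wrist view shows red at (312,190), yellow at (206,196) and grey at (418,195), all within 3 px of prediction. I use the half-turned grasp so joint 6 has range for the swing.

```bash
python3 - <<'E'
from h import *
s=sense();c=capture("wrist");im=c["image"]
y,n=cen(blob(im,(22,120,90),(35,255,255),(180,170,230,220)));print("yel",y,n,px2w(c,y,20,s))
b=(290,160,340,225);r=blob(im,(0,150,60),(8,255,255),b)|blob(im,(172,150,60),(180,255,255),b)
print(cv2.boundingRect(r),cen(r));
th=np.linspace(0,6.28,40)
for k in((518,-57),(519.6,-55.7)):
    P=np.array([(k[0]+13*np.cos(t),k[1]+13*np.sin(t),z) for z in(58,90) for t in th]);q=w2px(c,P,s);print(q.min(0),q.max(0))
E
python3 -m handwheel '[[[8,-13,0,0,0,-10.5,1],[0,0,0,0,0,-10.5,1],[0,0,0,0,0,-10.5,1],[0,0,0,0,0,-10.5,1],[0,0,0,0,0,-10.5,1],[0,0,0,0,0,-10.5,1],[0,0,0,0,0,-10.5,1],[0,0,0,0,0,-10.5,1]]]' && python3 -m handwheel '[[[0,0,0,0,0,-10.5,1],[0,0,0,0,0,-10.5,1],[0,0,0,0,0,-10.5,1],[0,0,0,0,0,-10.5,1],[0,0,0,0,0,-10.5,1],[0,0,0,0,0,-10.5,1],[0,0,0,0,0,-10.5,1],[0,0,0,0,0,-10.5,1]]]' && python3 -m handwheel '[[[0,0,0,0,0,-10.5,1],[0,0,0,0,0,-1.5,1],[0,0,0,0,0,0,1]]]'
python3 - <<'E'
from h import *
s=sense();c=capture("wrist");im=c["image"];print(s["eef_pos"],s["joints"])
q=s["ee_rot"];v=R.from_quat([q[1],q[2],q[3],q[0]]).apply([0,1,0]);print(np.degrees(np.arctan2(v[1],v[0])))
h=cv2.cvtColor(im,cv2.COLOR_RGB2HSV);r=cv2.inRange(h,(0,150,60),(8,255,255))|cv2.inRange(h,(172,150,60),(180,255,255))
n,l,st,ce=cv2.connectedComponentsWithStats(r);print(st[1:][st[1:,4]>60],ce[1:][st[1:,4]>60])
yl=cv2.inRange(h,(22,120,90),(35,255,255));n,l,st,ce=cv2.connectedComponentsWithStats(yl);i=1+st[1:,4].argmax();print(st[i],px2w(c,st[i][:2]+st[i][2:4]/2,20,s))
th=np.linspace(0,6.28,40)
for k in((518,-57),(519.6,-55.7)):
    P=np.array([(k[0]+13*np.cos(t),k[1]+13*np.sin(t),z) for z in(58,90) for t in th]);q=w2px(c,P,s);print(q.min(0),q.max(0)-q.min(0))
E
```

```text
yel [205.30055402 195.44182825] 722 [[ 501.50603858 -177.96901756   20.        ]]
(297, 173, 28, 34) (array([310.94079794, 189.67310167]), 777)
[294.51948178 171.08590935] [323.15473701 206.41195503]
[296.47365543 172.15835525] [325.07945173 207.53190953]
time_s: 2.75
eef_pos: [518.3, -56.4, 239.6]
ee_rot: [0.0, 0.785, 0.62, 0.0]
force: [0.6, -0.1, 0.4]
grip_width: 0.999
grip_force: 0.0
time_s: 3.75
eef_pos: [518.3, -56.4, 239.6]
ee_rot: [0.0, 0.998, -0.064, 0.0]
force: [0.4, 0.5, 0.2]
grip_width: 1.003
grip_force: 0.0
time_s: 4.12
eef_pos: [518.5, -57.0, 239.5]
ee_rot: [0.0, 0.986, -0.164, 0.0]
force: [1.0, 0.1, 1.0]
grip_width: 0.998
grip_force: 0.0
[518.53231526 -57.04453591 239.47219275] [-3.34412371e-01  3.05276166e-01  1.50755320e+00  2.15919048e-05
  1.32856375e+00  1.56644121e+00]
-108.9111842026924
[[305 158  27  32 693]] [[318.18181818 173.66522367]]
[412 121  39  38 824] [[ 502.21312565 -179.06062845   20.        ]]
[305.26933688 156.85350927] [28.98322109 34.62904203]
[303.30255569 155.74644722] [29.01306081 34.57705689]
```

Both views agree on the knob at about (519,-56.5), which is under the tool. Descending and gripping.

```bash
python3 -m handwheel '[[[0.5,0.5,-45,0,0,0,1],[0,0,-45,0,0,0,1],[0,0,-45,0,0,0,1],[0,0,-37,0,0,0,1],[0,0,0,0,0,0,1]]]' && python3 -m handwheel '[[[0,0,0,0,0,0,-1],[0,0,0,0,0,0,-1],[0,0,0,0,0,0,-1],[0,0,0,0,0,0,-1],[0,0,0,0,0,0,-1],[0,0,0,0,0,0,-1],[0,0,0,0,0,0,-1]]]' 50
```

```text
time_s: 4.8
eef_pos: [517.9, -56.6, 65.5]
ee_rot: [-0.0, 0.986, -0.165, -0.002]
force: [-1.0, -0.5, 1.1]
grip_width: 1.006
grip_force: 0.0
time_s: 5.68
eef_pos: [519.6, -57.2, 68.2]
ee_rot: [0.0, 0.986, -0.166, 0.001]
force: [-2.0, 1.0, 6.5]
grip_width: 0.289
grip_force: 48.7
```

```bash
python3 -m handwheel '[[[0,0,5,0,0,0,-1],[0,0,5,0,0,0,-1],[0,0,4,0,0,0,-1],[0,0,0,0,0,0,-1],[0,0,0,0,0,0,-1]]]'
python3 - <<'E'
import numpy as np
p=np.array([519.,-56.5]);a=np.array([606.,-88.4]);
# axis refined: knob radius 95 along 161 deg, blend
d=p-a;print(np.hypot(*d),np.degrees(np.arctan2(d[1],d[0])))
u=d/np.hypot(*d)*95;T=lambda t:np.array([[np.cos(t),-np.sin(t)],[np.sin(t),np.cos(t)]])
q=[T(np.radians(7.5*i))@u for i in range(9)];print(np.round(np.diff(q,axis=0),1).tolist())
E
```

```text
time_s: 6.3
eef_pos: [519.4, -57.2, 81.2]
ee_rot: [0.0, 0.986, -0.166, 0.0]
force: [4.7, -1.5, -6.2]
grip_width: 0.289
grip_force: 49.3
92.66396279028865 159.86369657175186
[[-3.5, -11.9], [-1.9, -12.3], [-0.3, -12.4], [1.3, -12.4], [2.9, -12.1], [4.5, -11.6], [6.0, -10.9], [7.3, -10.0]]
```

```bash
python3 -m handwheel '[[[0,0,1,0,0,0,-1],[-3.5,-11.9,0,0,0,7.5,-1],[-1.9,-12.3,0,0,0,7.5,-1],[0,0,0,0,0,0,-1]]]'
```

```text
time_s: 6.8
eef_pos: [514.4, -82.0, 82.4]
ee_rot: [0.0, 0.999, -0.036, 0.001]
force: [7.9, 0.3, -6.2]
grip_width: 0.29
grip_force: 49.4
```

```bash
python3 -m handwheel '[[[-0.1,-12.4,0,0,0,7.5,-1],[1.3,-12.4,0,0,0,7.5,-1],[2.9,-12.1,0,0,0,7.5,-1],[4.5,-11.6,0,0,0,7.5,-1],[6.0,-10.9,0,0,0,7.5,-1],[7.3,-10.0,0,0,0,7.5,-1],[0,0,0,0,0,0,-1],[0,0,0,0,0,0,-1]]]'
python3 - <<'E'
from h import *
s=sense();c=capture("top");im=c["image"];print(s["force"],s["eef_pos"])
cv2.imwrite("pics/t2.png",cv2.resize(im[120:240,290:450],(800,600),interpolation=cv2.INTER_CUBIC)[:,:,::-1])
E
```

```text
time_s: 7.8
eef_pos: [536.9, -149.8, 82.2]
ee_rot: [-0.0, 0.937, 0.349, 0.002]
force: [10.8, 6.0, -5.9]
grip_width: 0.289
grip_force: 49.5
[10.80966458  6.01432927 -5.85611657] [ 536.86445503 -149.7624608    82.21904391]
```

View pics/t2.png

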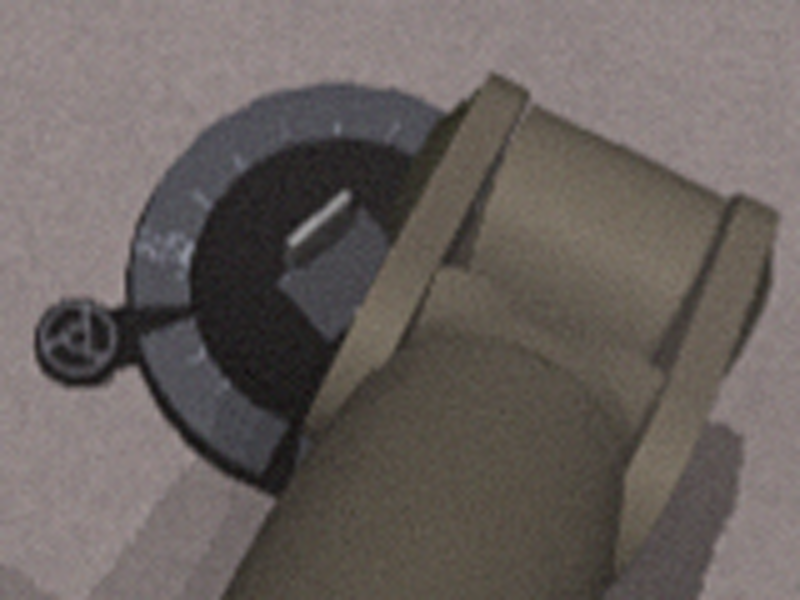

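The wall now points about 131.3° against 131° wanted (crop (290,243)-(348,192)), so the head is within the slot tolerance. Lowering.

```bash
python3 -m handwheel '[[[0.5,0.3,-4,0,0,0,-1],[0,0,-4,0,0,0,-1],[0,0,-4,0,0,0,-1],[0,0,-2,0,0,0,-1],[0,0,0,0,0,0,-1]]]'
```

```text
time_s: 8.48
eef_pos: [537.0, -149.8, 68.5]
ee_rot: [-0.0, 0.937, 0.349, 0.001]
force: [8.2, 2.7, -5.0]
grip_width: 0.287
grip_force: 50.0
```

```bash
python3 -m handwheel '[[[0,0,-0.5,0,0,0,-1],[0,0,0,0,0,0,1],[0,0,0,0,0,0,1],[0,0,0,0,0,0,1],[0,0,0,0,0,0,1],[0,0,0,0,0,0,1],[0,0,0,0,0,0,1]]]' && python3 -m handwheel '[[[0,0,45,0,0,0,1],[0,0,45,0,0,0,1],[0,0,45,0,0,0,1],[0,0,35,0,0,0,1],[0,0,0,0,0,0,1]]]'
python3 - <<'E'
from h import *
s=sense();c=capture("wrist");im=c["image"];print(s["eef_pos"]);cv2.imwrite("pics/w3.png",im[:,:,::-1])
h=cv2.cvtColor(im,cv2.COLOR_RGB2HSV);r=cv2.inRange(h,(0,150,60),(8,255,255))|cv2.inRange(h,(172,150,60),(180,255,255))
n,l,st,ce=cv2.connectedComponentsWithStats(r);print(st[1:][st[1:,4]>60])
th=np.linspace(0,6.28,40)
for a in (0,10):
    P=np.array([(535+13*np.cos(t),-150.5+13*np.sin(t),z+a) for z in(58,90) for t in th]);q=w2px(c,P,s);print(a,q.min(0),q.max(0)-q.min(0))
yl=cv2.inRange(h,(22,120,90),(35,255,255));n,l,st,ce=cv2.connectedComponentsWithStats(yl);i=1+st[1:,4].argmax();print(st[i],px2w(c,st[i][:2]+st[i][2:4]/2,20,s))
E
```

```text
time_s: 9.35
eef_pos: [536.1, -150.4, 67.8]
ee_rot: [-0.0, 0.937, 0.349, -0.0]
force: [0.8, -0.5, 0.9]
grip_width: 0.998
grip_force: 0.0
time_s: 9.98
eef_pos: [537.0, -150.8, 240.4]
ee_rot: [0.002, 0.937, 0.349, 0.002]
force: [0.2, -0.1, 0.7]
grip_width: 0.999
grip_force: 0.0
[ 536.95450268 -150.80156289  240.40142994]
[[305 158  28  34 747]]
0 [304.1751955 158.4336448] [28.88175376 34.5478035 ]
10 [303.70482861 160.33464588] [29.85799567 35.85552748]
[301 187  36  31 625] [[ 501.3210211  -180.34536954   20.        ]]
```

View pics/w3.png

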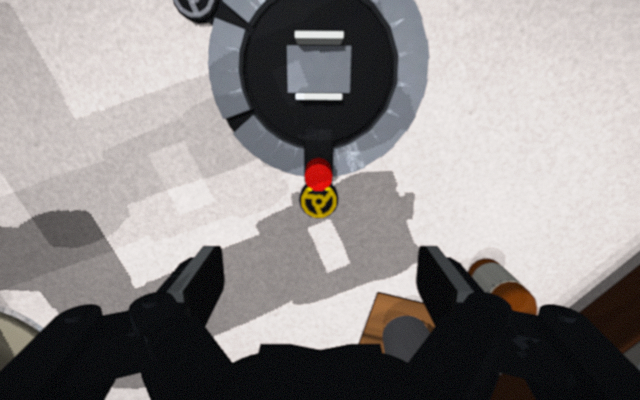

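The wrist view shows knob (318,175) and yellow adapter (319,201) lined up, with the channel walls at (319,34) and (319,97). I check that the plunger is home with the scene camera and locate the channel.

Run:
```python
from h import *
s=sense();c=capture("wrist");im=c["image"]
h=cv2.cvtColor(im,cv2.COLOR_RGB2HSV);w=cv2.inRange(h,(0,0,200),(180,40,255));
n,l,st,ce=cv2.connectedComponentsWithStats(w)
for i in range(1,n):
    if 100<st[i,4]<2000 and 280<ce[i][0]<360 and ce[i][1]<110: 
        r=cv2.minAreaRect(cv2.findNonZero((l==i).astype(np.uint8)));print(st[i],r,px2w(c,r[0],80,s),px2w(c,cv2.boxPoints(r),80,s).round(1).tolist())
q=s["ee_rot"];v=R.from_quat([q[1],q[2],q[3],q[0]]).apply([0,1,0]);print("yaw",np.degrees(np.arctan2(v[1],v[0])))
th=np.linspace(0,6.28,40)
c=capture("scene");im=c["image"];h=cv2.cvtColor(im,cv2.COLOR_RGB2HSV);r=cv2.inRange(h,(0,150,60),(8,255,255))|cv2.inRange(h,(172,150,60),(180,255,255));r[:, :220]=0;r[:,330:]=0;r[:170]=0;r[260:]=0
print(cv2.boundingRect(r),cen(r))
for a in(0,10):
    P=np.array([(535+13*np.cos(t),-150.5+13*np.sin(t),z+a) for z in(58,90) for t in th]);q=w2px(c,P);print(q.min(0),q.max(0)-q.min(0))
for k in ["top"]:
    c=capture(k);im=c["image"];m=blob(im,(0,150,80),(8,255,255),(350,190,400,240))|blob(im,(172,150,80),(180,255,255),(350,190,400,240))
    print(cv2.boundingRect(m))
# initial scene check at home
im=cv2.imread("pics/scene0.png")[:,:,::-1];c=capture("scene");h=cv2.cvtColor(im,cv2.COLOR_RGB2HSV);r=cv2.inRange(h,(0,150,60),(8,255,255))|cv2.inRange(h,(172,150,60),(180,255,255));r[:, :220]=0;r[:,330:]=0;r[:170]=0;r[260:]=0
print(cv2.boundingRect(r));P=np.array([(519+13*np.cos(t),-56.5+13*np.sin(t),z) for z in(58,90) for t in th]);q=w2px(c,P);print(q.min(0),q.max(0)-q.min(0))
```

```text
[297  30  48   7 276] ((320.5, 33.0), (6.0, 47.0), 90.0) [[626.62343658 -71.74288283  80.        ]] [[615.7, -55.8, 80.0], [640.9, -84.8, 80.0], [637.6, -87.8, 80.0], [612.3, -58.6, 80.0]]
[297  92  46   7 275] ((319.5, 95.0), (6.0, 45.0), 90.0) [[ 589.29395176 -102.99555586   80.        ]] [[578.5, -86.8, 80.0], [603.8, -116.0, 80.0], [600.1, -119.3, 80.0], [574.7, -89.9, 80.0]]
yaw -49.1275169802572
(249, 185, 11, 17) (array([253.86713287, 192.95104895]), 143)
[247.24795658 183.46773003] [12.69975619 17.25882394]
[246.65318666 180.08979192] [12.80280734 17.38042286]
(0, 0, 0, 0)
(289, 183, 10, 16)
[287.73172875 180.97811055] [11.64909769 17.15359852]
```

The plunger is home (scene blob offset matches the initial home picture) and the channel centre is about (607.8,-87.7), with the channel running along -49°. The walls measure 48.7 mm apart centre to centre, against 49 expected. Next, to the brush.

```bash
python3 -m handwheel '[[[-1,55,0,0,0,-8.1,1],[-1,55,0,0,0,-8.1,1],[-1,55,0,0,0,-8.1,1],[-1,55,0,0,0,-8.1,1],[0,55,0,0,0,-8.1,1],[0,55,0,0,0,-8.1,1],[0,55,0,0,0,-8.1,1],[0,55,0,0,0,-8.1,1]]]' && python3 -m handwheel '[[[0,0,-20,0,0,0,1],[0,0,0,0,0,0,1],[0,0,0,0,0,0,1]]]'
python3 - <<'E'
from h import *
s=sense();c=capture("wrist");im=c["image"];print(s["eef_pos"],s["joints"]);cv2.imwrite("pics/w4.png",im[:,:,::-1])
q=s["ee_rot"];v=R.from_quat([q[1],q[2],q[3],q[0]]).apply([0,1,0]);print("yaw",np.degrees(np.arctan2(v[1],v[0])))
p=w2px(c,(532.5,289.5,36),s)[0];print(p)
x0,y0=int(p[0])-70,int(p[1])-70
w=blob(im,(5,90,40),(22,255,255),(x0,max(y0,0),x0+140,y0+140));r=cv2.minAreaRect(cv2.findNonZero(w));print(r,px2w(c,r[0],36,s),px2w(c,cv2.boxPoints(r),36,s).round(1).tolist())
E
```

```text
time_s: 11.22
eef_pos: [531.7, 291.3, 236.9]
ee_rot: [0.0, 0.978, -0.21, -0.001]
force: [0.4, -0.0, 0.4]
grip_width: 0.999
grip_force: 0.0
time_s: 11.6
eef_pos: [532.4, 289.1, 218.1]
ee_rot: [-0.0, 0.978, -0.208, 0.0]
force: [-0.9, -0.9, -0.2]
grip_width: 1.002
grip_force: 0.0
[532.4390353  289.05650132 218.14540579] [ 3.04213859e-01  5.07756679e-01  1.26877557e+00 -1.93699667e-05
  1.36496021e+00  2.29335423e+00]
yaw -113.96912142650415
[319.09636748 169.30733243]
((317.5, 168.0), (60.0, 37.0), 90.0) [[534.34971377 290.40815339  36.        ]] [[568.6, 294.7, 36.0], [554.1, 262.1, 36.0], [498.3, 285.9, 36.0], [513.5, 320.3, 36.0]]
```

View pics/w4.png

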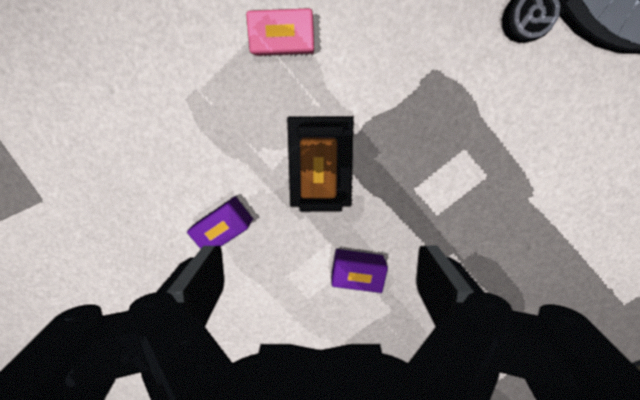

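The wrist view shows the brush centred at (317,168), square to the fingers, in the black rest; decoys at (360,271), (218,222) and (280,31) are clear of the fingers. Descend and grip.

```bash
python3 -m handwheel '[[[1,1,-50,0,0,0,1],[0,0,-50,0,0,0,1],[0,0,-50,0,0,0,1],[0,0,-35,0,0,0,1],[0,0,-13,0,0,0,1],[0,0,0,0,0,0,1]]]' && python3 -m handwheel '[[[0,0,0,0,0,0,-1],[0,0,0,0,0,0,-1],[0,0,0,0,0,0,-1],[0,0,0,0,0,0,-1],[0,0,0,0,0,0,-1],[0,0,0,0,0,0,-1]]]' 30 && python3 -m handwheel '[[[0,0,15,0,0,0,-1],[0,0,25,0,0,0,-1],[0,0,30,0,0,0,-1],[0,0,0,0,0,0,-1]]]'
```

```text
time_s: 12.4
eef_pos: [533.6, 290.4, 20.4]
ee_rot: [-0.0, 0.978, -0.208, 0.0]
force: [0.1, 0.5, 0.4]
grip_width: 0.997
grip_force: 0.0
time_s: 13.15
eef_pos: [533.6, 290.7, 20.7]
ee_rot: [-0.0, 0.978, -0.207, 0.001]
force: [0.1, -1.0, 5.5]
grip_width: 0.414
grip_force: 31.9
time_s: 13.65
eef_pos: [534.3, 291.0, 92.5]
ee_rot: [-0.001, 0.978, -0.207, 0.002]
force: [0.1, -1.3, -2.0]
grip_width: 0.419
grip_force: 31.1
```

Held. Move to a clear table spot at about (474,151) and set it down.

```bash
python3 -m handwheel '[[[-20,-47,0,0,0,0,-1],[-20,-47,0,0,0,0,-1],[-20,-46,0,0,0,0,-1],[0,0,0,0,0,0,-1],[0,0,-35,0,0,0,-1],[0,0,-28,0,0,0,-1],[0,0,-9,0,0,0,-1],[0,0,0,0,0,0,-1]]]' && python3 -m handwheel '[[[0,0,-3,0,0,0,-1],[0,0,-2,0,0,0,-1],[0,0,0,0,0,0,-1]]]'
```

```text
time_s: 14.65
eef_pos: [473.2, 150.9, 17.6]
ee_rot: [0.0, 0.978, -0.207, -0.0]
force: [0.2, 0.2, -0.1]
grip_width: 0.415
grip_force: 31.1
time_s: 15.02
eef_pos: [473.8, 150.7, 14.7]
ee_rot: [-0.0, 0.978, -0.207, 0.001]
force: [-5.7, -0.3, 16.4]
grip_width: 0.412
grip_force: 33.3
```

```bash
python3 -m handwheel '[[[0,0,0,0,0,0,1],[0,0,0,0,0,0,1],[0,0,0,0,0,0,1],[0,0,0,0,0,0,1],[0,0,0,0,0,0,1],[0,0,40,0,0,0,1],[0,0,50,0,0,0,1],[0,0,50,0,0,10,1]]]' && python3 -m handwheel '[[[0,0,50,0,0,10,1],[0,0,0,0,0,10,1],[0,0,0,0,0,10,1],[0,0,0,0,0,10,1],[0,0,0,0,0,10,1],[0,0,0,0,0,10,1],[0,0,0,0,0,10,1]]]' && python3 -m handwheel '[[[0,0,0,0,0,10,1],[0,0,0,0,0,0,1],[0,0,0,0,0,0,1]]]'
python3 - <<'E'
from h import *
s=sense();c=capture("wrist");im=c["image"];print(s["eef_pos"],s["joints"]);cv2.imwrite("pics/w5.png",im[:,:,::-1])
q=s["ee_rot"];v=R.from_quat([q[1],q[2],q[3],q[0]]).apply([0,1,0]);print("yaw",np.degrees(np.arctan2(v[1],v[0])))
p=w2px(c,(474,151,30),s)[0];print(p)
x0,y0=int(p[0])-60,int(p[1])-50
w=blob(im,(5,90,40),(22,255,255),(x0,max(y0,0),x0+120,y0+100));r=cv2.minAreaRect(cv2.findNonZero(w));print(r,px2w(c,r[0],30,s),px2w(c,cv2.boxPoints(r),30,s).round(1).tolist())
E
```

```text
time_s: 16.02
eef_pos: [472.9, 150.5, 154.3]
ee_rot: [0.0, 0.993, -0.119, -0.0]
force: [0.1, -0.1, -0.2]
grip_width: 1.003
grip_force: 0.0
time_s: 16.9
eef_pos: [473.1, 150.5, 202.7]
ee_rot: [-0.0, 0.881, 0.473, -0.0]
force: [0.1, -0.0, 0.2]
grip_width: 1.0
grip_force: 0.0
time_s: 17.27
eef_pos: [473.1, 150.6, 202.7]
ee_rot: [-0.0, 0.839, 0.544, -0.0]
force: [-0.5, -0.6, 0.3]
grip_width: 1.001
grip_force: 0.0
[473.141052   150.56279183 202.74052877] [7.16531866e-02 2.83080573e-01 1.63703158e+00 1.45770052e-05
 1.22160644e+00 4.92690638e-01]
yaw -24.123954960877178
[321.91229946 171.72251477]
((321.0, 170.5), (37.0, 60.0), 90.0) [[473.68769418 152.45998044  30.        ]] [[455.0, 180.4, 30.0], [506.9, 157.2, 30.0], [493.0, 123.6, 30.0], [439.3, 147.5, 30.0]]
```

View pics/w5.png

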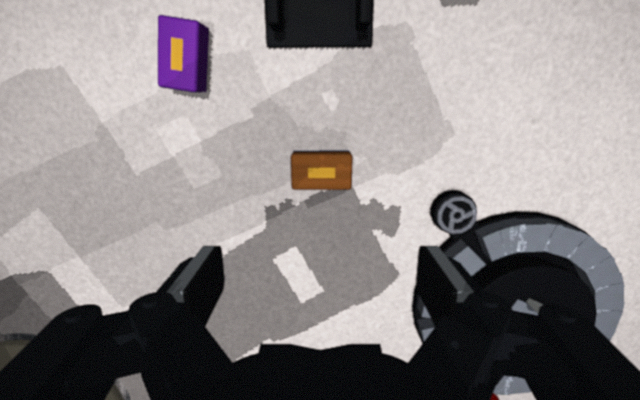

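The wrist view shows the brush at (321,170), felt down and square to the fingers, with its ends free. Regrip by the ends.

```bash
python3 -m handwheel '[[[0.5,1,-50,0,0,0,1],[0,0,-50,0,0,0,1],[0,0,-50,0,0,0,1],[0,0,-30,0,0,0,1],[0,0,-9.5,0,0,0,1],[0,0,0,0,0,0,1]]]' && python3 -m handwheel '[[[0,0,0,0,0,0,-1],[0,0,0,0,0,0,-1],[0,0,0,0,0,0,-1],[0,0,0,0,0,0,-1],[0,0,0,0,0,0,-1],[0,0,0,0,0,0,-1]]]' 40 && python3 -m handwheel '[[[0,0,10,0,0,0,-1],[0,0,35,0,0,0,-1],[0,0,45,0,0,0,-1],[0,0,40,0,0,0,-1],[0,0,0,0,0,0,-1],[0,0,0,0,0,0,-1]]]'
python3 - <<'E'
from h import *
s=sense();c=capture("wrist");im=c["image"];p=s["eef_pos"];print(p)
q=s["ee_rot"];Rt=R.from_quat([q[1],q[2],q[3],q[0]]);v=Rt.apply([0,1,0]);print("yaw",np.degrees(np.arctan2(v[1],v[0])))
z=p[2]-13+30;pp=w2px(c,(p[0],p[1],z),s)[0];x0,y0=int(pp[0])-60,max(int(pp[1])-70,0)
w=blob(im,(5,90,40),(22,255,255),(x0,y0,x0+120,y0+140));r=cv2.minAreaRect(cv2.findNonZero(w));X=px2w(c,r[0],z,s)[0]
print(pp,r,Rt.inv().apply(X-p)); cv2.imwrite("pics/w6.png",im[:,:,::-1])
E
```

```text
time_s: 18.08
eef_pos: [473.9, 151.6, 13.7]
ee_rot: [0.0, 0.839, 0.545, 0.0]
force: [0.1, 0.3, 0.9]
grip_width: 1.003
grip_force: 0.0
time_s: 18.82
eef_pos: [474.4, 151.6, 14.7]
ee_rot: [0.001, 0.838, 0.545, 0.001]
force: [-1.4, -0.2, 6.3]
grip_width: 0.693
grip_force: 43.6
time_s: 19.58
eef_pos: [473.2, 151.5, 143.0]
ee_rot: [-0.0, 0.838, 0.545, -0.0]
force: [-0.7, -0.8, -2.1]
grip_width: 0.693
grip_force: 43.8
[473.20920683 151.53035545 143.01097385]
yaw -23.934151251689524
[323.51603717 277.24469919] ((322.4999694824219, 266.5), (118.99998474121094, 88.99998474121094), 0.0) [  4.87602416  -0.43888402 -17.00133194]
```

View pics/w6.png

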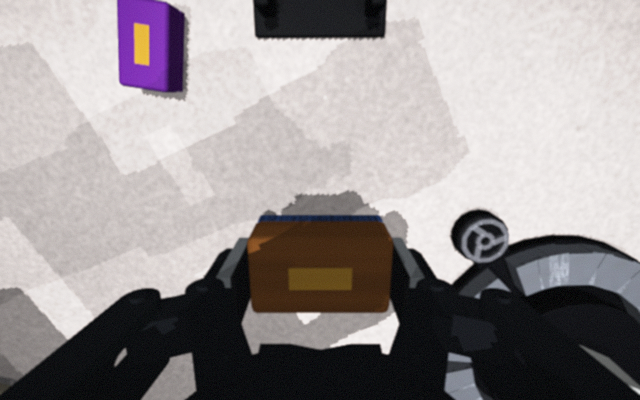

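The wrist view shows the brush held by its ends, level, with the label at (320,278) against the expected centre (323,277). Carry it over the channel.

```bash
python3 -m handwheel '[[[27,-48,0,0,0,-5,-1],[27,-48,0,0,0,-5,-1],[27,-48,0,0,0,-5,-1],[27,-48,0,0,0,-5,-1],[26.5,-47,0,0,0,-5.2,-1],[0,0,0,0,0,0,-1],[0,0,0,0,0,0,-1]]]'
python3 - <<'E'
from h import *
s=sense();c=capture("wrist");im=c["image"];p=s["eef_pos"];print(p)
q=s["ee_rot"];Rt=R.from_quat([q[1],q[2],q[3],q[0]]);v=Rt.apply([0,1,0]);print("yaw",np.degrees(np.arctan2(v[1],v[0])),Rt.as_euler("xyz",degrees=True))
cv2.imwrite("pics/w7.png",im[:,:,::-1])
a=np.radians(41);e=np.array([np.cos(a),np.sin(a)]);f=np.array([-e[1],e[0]]);b=np.array([607.8,-87.7])
print(w2px(c,[[*(b+e*x+f*y),80] for x in(-27,-22,22,27) for y in(-20,20)],s).round().tolist(),w2px(c,[*(b-95*e),90],s))
E
```

```text
time_s: 20.5
eef_pos: [607.5, -86.8, 142.1]
ee_rot: [-0.001, 0.937, 0.349, -0.001]
force: [-0.1, -0.0, -1.5]
grip_width: 0.693
grip_force: 43.8
[607.47996803 -86.84194673 142.06324489]
yaw -49.10129339614762 [-1.79860805e+02  6.50158471e-02  4.08988646e+01]
[[353.0, 249.0], [293.0, 249.0], [354.0, 242.0], [293.0, 242.0], [356.0, 177.0], [291.0, 177.0], [356.0, 169.0], [291.0, 170.0]] [[323.09623042 345.42549032]]
```

View pics/w7.png

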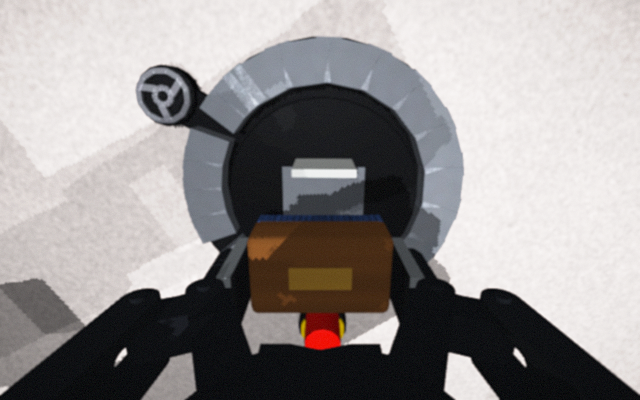

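The far wall is seen at rows 168–178, columns 291–357, within 1 px of prediction. Lowering.

```bash
python3 -m handwheel '[[[0.3,-0.9,-20,0,0,0,-1],[0,0,-20,0,0,0,-1],[0,0,-8,0,0,0,-1],[0,0,-4,0,0,0,-1],[0,0,-6,0,0,0,-1],[0,0,0,0,0,0,-1]]]' && python3 -m handwheel '[[[0,0,-6,0,0,0,-1],[0,0,-6,0,0,0,-1],[0,0,-6,0,0,0,-1],[0,0,-3,0,0,0,-1],[0,0,0,0,0,0,-1]]]'
```

```text
time_s: 21.3
eef_pos: [608.4, -88.2, 85.2]
ee_rot: [-0.0, 0.937, 0.349, -0.0]
force: [-0.4, 0.8, -0.5]
grip_width: 0.695
grip_force: 43.9
time_s: 21.92
eef_pos: [608.4, -88.3, 64.1]
ee_rot: [-0.0, 0.937, 0.349, -0.0]
force: [0.3, -0.9, -1.6]
grip_width: 0.692
grip_force: 43.9
```

No wall contact. Final 5 mm, gently.

```bash
python3 -m handwheel '[[[0,0,-2,0,0,0,-1],[0,0,-2,0,0,0,-1],[0,0,-1,0,0,0,-1],[0,0,0,0,0,0,-1],[0,0,0,0,0,0,-1]]]'
```

```text
time_s: 22.55
eef_pos: [608.5, -88.4, 59.4]
ee_rot: [0.0, 0.937, 0.349, 0.0]
force: [-0.3, 1.1, -0.8]
grip_width: 0.696
grip_force: 43.9
```

```bash
python3 -m handwheel '[[[0,0,-1,0,0,0,-1],[0,0,-0.7,0,0,0,-1],[0,0,0,0,0,0,-1],[0,0,0,0,0,0,-1]]]'
```

```text
time_s: 23.05
eef_pos: [608.6, -88.4, 58.8]
ee_rot: [0.0, 0.937, 0.349, 0.0]
force: [-4.3, 0.3, 7.8]
grip_width: 0.694
grip_force: 44.9
```

Floor contact (7.8 N) while held. Hold briefly, release, retreat and verify.

```bash
python3 -m handwheel '[[[0,0,0,0,0,0,-1],[0,0,0,0,0,0,-1],[0,0,0,0,0,0,1],[0,0,0,0,0,0,1],[0,0,0,0,0,0,1],[0,0,0,0,0,0,1],[0,0,0,0,0,0,1],[0,0,0,0,0,0,1]]]' && python3 -m handwheel '[[[0,0,20,0,0,0,1],[0,0,45,0,0,0,1],[0,0,50,0,0,0,1],[0,0,55,0,0,0,1],[0,0,10,0,0,0,1],[0,0,0,0,0,0,1],[0,0,0,0,0,0,1]]]'
python3 - <<'E'
from h import *
s=sense();c=capture("wrist");im=c["image"];cv2.imwrite("pics/w8.png",im[:,:,::-1])
a=np.radians(41);e=np.array([np.cos(a),np.sin(a)]);f=np.array([-e[1],e[0]]);b=np.array([607.8,-87.7])
print(s["eef_pos"],w2px(c,[[*(b+e*x+f*y),74] for x in(-18,18) for y in(-30,30)],s).round(1).tolist(),w2px(c,[*(b-95*e),90],s))
E
```

```text
time_s: 24.05
eef_pos: [608.5, -88.3, 57.6]
ee_rot: [-0.0, 0.937, 0.349, -0.0]
force: [-0.4, -0.2, 0.2]
grip_width: 0.999
grip_force: 0.0
time_s: 24.92
eef_pos: [607.9, -88.2, 235.6]
ee_rot: [-0.001, 0.937, 0.349, -0.001]
force: [-0.0, -0.1, -0.5]
grip_width: 0.999
grip_force: 0.0
[607.94742421 -88.18172026 235.64975843] [[352.8, 192.6], [289.4, 192.6], [353.8, 154.9], [288.3, 154.9]] [[321.1287092  273.72862336]]
```

View pics/w8.png

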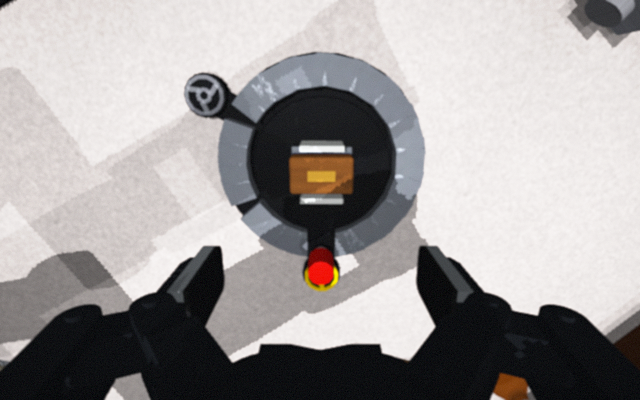

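The brush sits between the walls at (321,174), spanning columns 289–354, as predicted for the centred pose. The knob is at (321,273), by the yellow adapter. Handing in.

```bash
python3 -c "
from rig import *
print(finish_job())"
```

```text
the job is handed in; nothing more can be done
None
```

The job is handed in after about 25 s of the 66 s allowed: the plunger is home at the yellow stop, the brush was lowered in the fingers to the channel floor and released, centred to within about 2 mm, and the arm never went near the cup or bottle; no verdict was returned.

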